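Sort sealed alloy jars by weight into the stock docks

ROBOT

A 6-joint arm with a two-finger parallel gripper is mounted at the origin on the work surface. World frame = base frame: x ahead of the robot, y to its left, z up, the work surface at z = 0. Lengths are in mm, angles in degrees, forces in N, time in s.
With the tool pointing down it reaches from about 300 to 850 mm from the base axis. Payload 4.2 kg.
Tool frame: the origin (TCP) lies at the very end of the fingers, on their centre line; the grasp point (between the pads) lies 19 mm behind it; x points along the fingers, z is the direction in which the jaws open and shut, and the axes are right-handed (so a half turn about x gives the same grasp; the last joint's range is limited). The gripper opens to 91 mm and grips with 3 to 60 N. Pads are 32 mm wide; open, the fingers measure 118 mm over their backs; the gripper's body (76 mm by 178 mm) begins 60 mm behind the grasp point.
Start: joints at [-71.562, 18.312, 89.639, -0, 72.044, -1.146], TCP at [192.734, -541.753, 213.976] pointing down, gripper open.
Joint ranges: [-177.97, 177.97], [-48.28, 115.42], [12.27, 149.76], [-77.06, 257.06], [2.81, 150.46], [-146.56, 146.56]. Speed limits (degrees/s): [147.25, 147.25, 180, 180, 180, 180].

INTERFACE

Orientations are given as [roll, pitch, yaw] about the fixed x, y, z axes, in that order (R = Rz(yaw) Ry(pitch) Rx(roll)).
In Python, from workcell import state, grab_frame, camera_info, env, search_frame, place_of gives the robot as it stands.
- The arm moves only by the tool drive_tool, never from a script. Its argument "plan" is a list of rows, each a list of 7 numbers: the turn, a rotation vector about the world's x, y, z in degrees, then the shift along the world's x, y, z in mm, then the finger opening in mm, from 0 to 91.2. In form: [[wx, wy, wz, dx, dy, dz, jaw], ...]. A call has 1 to 10 rows; each row is the pose to reach, as a shift and turn from the pose measured when the call began; what a row does not reach only later rows make up. A row lasts 1/8 s, in which the tool goes at most 62.5 mm and 10.7 degrees, less where a joint would pass 70% of its speed; a pose out of reach is approached as far as the arm can. A call with a gripper value outside its range is refused whole. The fingers move at their own pace and stop on an object; "grip_force" is the grip in N (left out, the last holds). Time passes only in rows, so rows that repeat a pose let the fingers close. It gives the time, the measured TCP pose, the force and the opening at its end, in the units of the state.
- state(): the state, without advancing time (a new reading comes with each control period).
- grab_frame(name): name is "side" or "top" or "wrist"; returns the picture (420x560x3 uint8, red, green, blue); there is no depth.
- camera_info(name): a dict with "intrinsics" (3x3 intrinsics, pixels), "origin" and "orientation" of the camera in the world; the wrist camera has in their place "hand_eye" (4x4, takes a point from camera to tool coordinates, whose origin is the TCP and whose axes are the tool frame's). Camera axes: x right, y down, z forward; pixel columns grow to the right and rows downward; lengths in mm; the calibration is good to about 2 mm. A picture is of the moment at which its call begins: read the wrist's pose just before it. camera_info takes no time and is no camera call.
- env.job_done(): hands the job in, once; it reports no verdict.
Trained networks look in the newest picture that a camera, given by its name, has taken for a name from the list of things; names that differ only in an ending like _2 or _b are one class to them, and where a whole thing is asked for, a point or a joint stands for the part that bears it (a point fixed in the world has none). Each returns a list of dicts, best first, with "p" (0 to 1); they miss things now and then, are a little off and sometimes report something else, mostly with a low value. They report only what shows in the picture. A call takes as long as a camera call. They do not tell look-alikes from the thing itself.
- search_frame(camera, label): "rect" ([left, top, right, bottom] as shares, 0 to 1, of the picture: columns of its width, rows of its height, round what is visible of it).
- place_of(camera, label): "location" ([column, row] as shares, 0 to 1, of the picture: columns of its width, rows of its height: a listed point, or the origin of a listed thing).
The state is a dict: "time_s": time; "qpos": joint angles; "qvel": joint speeds; "effort": joint torques, N m; "ee_pos": TCP position; "ee_rot": TCP orientation; "force": force on the tool from outside, world axes, zero at the start; "torque": the same for the moment, N m; "gripper_width": finger opening in mm.
Only numpy, scipy, OpenCV 4.12 (cv2) and the standard library are available. Lean on these libraries where they do the work, as an engineer would, in place of code of your own. Each camera call takes 0.05 s, during which the arm holds its last target. There are 200 camera calls.

TASK

Sort the two sealed jars by feel, one jar at a time: lift a jar just clear of the bench where it stands (about a finger's width), hold it there a moment to feel from its weight whether it is full or empty, then set it in a socket of the right dock (full jars in the dock with the back plate, empty jars in the dock without) and press it gently straight down until its seat is fully home; then do the other jar. Feel for the stop and do not push more than 25 N on a dock, do not tip the jars, and leave the dental model, bowl and bite holder alone.

Things in the scene. Friction and masses are not known exactly. Their poses are not given: they have to be found in the camera images.
- jar_1: One of two identical-looking sealed jars: white plastic, 44 mm diameter, 64 mm tall, ribbed grey screw lid (45 mm, upper 23 mm). Origin: centre of its underside, z up. Stands on the bench. Full (metal ingots inside) it weighs 0.25 to 0.33 kg (2.5 to 3.2 N), empty 0.07 to 0.08 kg (0.7 to 0.8 N). Either, both or neither may be full; the names tell nothing. Grasp from above across sides and lid.
- jar_2: One of two identical-looking sealed jars: white plastic, 44 mm diameter, 64 mm tall, ribbed grey screw lid (45 mm, upper 23 mm). Origin: centre of its underside, z up. Stands on the bench. Full (metal ingots inside) it weighs 0.25 to 0.33 kg (2.5 to 3.2 N), empty 0.07 to 0.08 kg (0.7 to 0.8 N). Either, both or neither may be full; the names tell nothing. Grasp from above across sides and lid.
- dock_full: Dock for FULL jars: has an upright back plate along its +x long side (45 mm high, 5 mm thick, face 42 mm from the socket centres). Aluminium slab, 85 (x) by 200 (y) by 24 mm high, fixed. Origin: centre of its underside, z up. Two round sockets 48 mm across (rim chamfered 4 mm) at y = +50 and -50 mm (x = 0); each has a black push-down seat as floor, 18 mm above the bench when up, 12 mm when home.
- dock_empty: Dock for EMPTY jars: the one without a back plate. Aluminium slab, 85 (x) by 200 (y) by 24 mm high, fixed. Origin: centre of its underside, z up. Two round sockets 48 mm across (rim chamfered 4 mm) at y = +50 and -50 mm (x = 0); each has a black push-down seat as floor, 18 mm above the bench when up, 12 mm when home.
- dock_full_seat_1 (a joint): Travel in m of the push-down seat in the +y socket of dock_full: 0 up (start), 0.006 fully home, where it meets a hard stop and the force climbs at once (approach it at about 5 mm/s). It is stiff: needs about 5 N (8 to 10 N is ample), does not sink under a jar's own weight, has no spring and stays where it is left.
- dock_full_seat_1_top (a point): Centre of the top face of the seat in the +y socket of dock_full (moves down with it); a docked jar's origin lies here.
- dock_full_seat_2 (a joint): Travel in m of the push-down seat in the -y socket of dock_full: 0 up (start), 0.006 fully home, where it meets a hard stop and the force climbs at once (approach it at about 5 mm/s). It is stiff: needs about 5 N (8 to 10 N is ample), does not sink under a jar's own weight, has no spring and stays where it is left.
- dock_full_seat_2_top (a point): Centre of the top face of the seat in the -y socket of dock_full (moves down with it); a docked jar's origin lies here.
- dock_empty_seat_1 (a joint): Travel in m of the push-down seat in the +y socket of dock_empty: 0 up (start), 0.006 fully home, where it meets a hard stop and the force climbs at once (approach it at about 5 mm/s). It is stiff: needs about 5 N (8 to 10 N is ample), does not sink under a jar's own weight, has no spring and stays where it is left.
- dock_empty_seat_1_top (a point): Centre of the top face of the seat in the +y socket of dock_empty (moves down with it); a docked jar's origin lies here.
- dock_empty_seat_2 (a joint): Travel in m of the push-down seat in the -y socket of dock_empty: 0 up (start), 0.006 fully home, where it meets a hard stop and the force climbs at once (approach it at about 5 mm/s). It is stiff: needs about 5 N (8 to 10 N is ample), does not sink under a jar's own weight, has no spring and stays where it is left.
- dock_empty_seat_2_top (a point): Centre of the top face of the seat in the -y socket of dock_empty (moves down with it); a docked jar's origin lies here.
- tooth_model: Bystander: plaster dental model, 50 x 62 mm, 27 mm high, loose on the bench. Origin under its centre.
- mixing_pot: Bystander: small white ceramic bowl, 60 mm across, 35 mm high, loose. Origin under its centre.
- articulator: Bystander: small bite holder, round dark steel foot 56 mm across with a post and two brass plates, 78 mm high, loose. Origin under its centre.
Things that resemble listed ones, but are neither listed nor needed, are in the scene too. What is shaped like the jar_1 but pink or turquoise is not meant.

How it is judged:
By the outcome, as a careful person would: the job done as asked, in the order asked, and still so for the second after the job is handed in, with the robot touching nothing.
It also fails if it takes over 58 s, if anything falls off the work surface, if the arm or the gripper's body presses on something with over 40 N, if the wrist force passes 120 N, or if a joint passes its speed limit or range.

## Working session

There is one attempt and no reset: what is moved stays moved. The work goes in short steps, Python scripts to look and compute and a tool call to move; the robot and the scene stay as the last step left them, time stands still between calls to the robot, and variables do not carry over. Pictures are saved under pics/ and viewed, about 8 in all and at most 12, crops included, and the job is handed in when it is done.

Besides the shell and the picture viewer there is one more tool, called after ">>>" as name([rows], argument=value, ...), one row to a line, values as JSON. drive_tool: Moves the arm, as the interface text tells. Its arguments: {"type":"object","properties":{"plan":{"type":"array"},"grip_force":{"type":"number"}},"required":["plan"]}

```bash
ls; mkdir -p pics; cat > h.py <<'E'
import numpy as np, cv2
from scipy.spatial.transform import Rotation as R
from workcell import state, grab_frame, camera_info, env, search_frame, place_of
def cam(n,s=None):
    c=camera_info(n); K=np.array(c["intrinsics"])
    if "hand_eye" in c:
        H=np.array(c["hand_eye"]); s=s or state(); T=np.eye(4)
        T[:3,:3]=R.from_euler('xyz',s["ee_rot"],degrees=True).as_matrix(); T[:3,3]=s["ee_pos"]; T=T@H
        return K,T[:3,:3],T[:3,3]
    return K,np.array(c["orientation"]),np.array(c["origin"])
def ray(C,uv):
    K,r,o=C; d=r@np.linalg.inv(K)@np.array([uv[0],uv[1],1.]); return o,d/np.linalg.norm(d)
def atz(C,uv,z):
    o,d=ray(C,uv); return o+d*(z-o[2])/d[2]
def tri(rs):
    A=sum(np.eye(3)-np.outer(d,d) for o,d in rs); b=sum((np.eye(3)-np.outer(d,d))@o for o,d in rs)
    p=np.linalg.solve(A,b); return p,max(np.linalg.norm((np.eye(3)-np.outer(d,d))@(p-o)) for o,d in rs)
def px(l): return np.array(l)*[560,420]
def proj(C,p):
    K,r,o=C; q=K@(r.T@(np.array(p)-o)); return q[:2]/q[2]
def save(n,im,crop=None,f=1):
    if crop: im=im[crop[1]:crop[3],crop[0]:crop[2]]
    cv2.imwrite(f"pics/{n}.png",cv2.resize(im,None,fx=f,fy=f,interpolation=cv2.INTER_CUBIC)[:,:,::-1])
E
python3 - <<'E'
from h import *
np.set_printoptions(precision=1,suppress=True)
s=state(); print(s)
for n in ("top","side"):
    im=grab_frame(n); save(n+"1",im,f=1.42); C=cam(n); print(n,C)
    for l in ("jar_1","dock_full","dock_empty","dock_full_seat_1_top","dock_empty_seat_1_top"):
        for d in place_of(n,l): print(l,round(d["p"],2),px(d["location"]),atz(C,px(d["location"]),18 if "top" in l else 0))
E
```

```text
pics
{'time_s': 0.0, 'qpos': array([-71.6,  18.4,  89.7,   0. ,  72. ,  -1.1]), 'qvel': array([-0.1,  0. , -0.1, -0. ,  0. ,  0.1]), 'effort': array([ -0. , -41.2, -23.2,   0.1,   0. ,  -0. ]), 'ee_pos': array([ 192.6, -541.3,  213.1]), 'ee_rot': array([177.5,  89.9, 107.1]), 'force': array([-0.1,  0. ,  0.5]), 'torque': array([-0.,  0.,  0.]), 'gripper_width': 91.27192293177202}
top (array([[395.9,   0. , 282. ],
       [  0. , 395.9, 209.2],
       [  0. ,   0. ,   1. ]]), array([-169.4,    0.4,  -89.5]), array([ 331.3,  -13.3, 1058.5]))Traceback (most recent call last):
  File "<stdin>", line 7, in <module>
  File "h.py", line 14, in atz
    o,d=ray(C,uv); return o+d*(z-o[2])/d[2]
                                       ~^^^
IndexError: invalid index to scalar variable.
```

Orientation is rpy; fix.

```bash
sed -i 's/return K,np.array(c\["orientation"\])/return K,R.from_euler("xyz",c["orientation"],degrees=True).as_matrix()/' h.py
python3 - <<'E'
from h import *
np.set_printoptions(precision=1,suppress=True)
for n in ("top","side"):
    im=grab_frame(n); save(n+"1",im,f=1.42); C=cam(n); print(n,C[2])
    for l in ("jar_1","dock_full","dock_empty","dock_full_seat_1_top","dock_empty_seat_1_top"):
        for d in place_of(n,l): print(l,round(d["p"],2),px(d["location"]),atz(C,px(d["location"]),18 if "top" in l else 0))
E
```

```text
top [ 331.3  -13.3 1058.5]
jar_1 0.87 [231. 242.] [438.  132.6   0. ]
jar_1 0.84 [345.8 242.2] [ 440.1 -174.8    0. ]
jar_1 0.82 [199.8 271.2] [359.9 212.6   0. ]
jar_1 0.59 [233.4 281. ] [335.3 122.8   0. ]
dock_full 0.71 [336.8 175.7] [ 623.9 -153.7    0. ]
dock_full 0.28 [355.7 175.5] [ 624.7 -205.8    0. ]
dock_empty 0.79 [210.1 173. ] [629.  196.8   0. ]
dock_empty 0.71 [135.3 232.8] [460.6 391.8   0. ]
dock_full_seat_1_top 0.7 [321.1 172.2] [ 628.4 -108.8   18. ]
dock_empty_seat_1_top 0.6 [194.9 167.1] [640.3 235.6  18. ]
side [ 473.2 -684.5  772.5]
jar_1 0.9 [237.2 188.9] [436.8 126.5  -0. ]
jar_1 0.7 [204.8 171.7] [351.7 198.2   0. ]
jar_1 0.59 [237.9 292.2] [ 435.3 -181.5    0. ]
jar_1 0.56 [198.6 191.1] [339.2 124.8   0. ]
dock_full 0.72 [327.  278.1] [ 624.  -159.8    0. ]
dock_empty 0.73 [308.1 173.9] [624.7 172.2   0. ]
dock_empty 0.28 [328.1 253. ] [636.8 -93.5   0. ]
dock_full_seat_1_top 0.6 [328.6 254.7] [ 633.4 -111.9   18. ]
dock_empty_seat_1_top 0.54 [309.  152.2] [634.6 240.3  18. ]
```

View pics/top1.png

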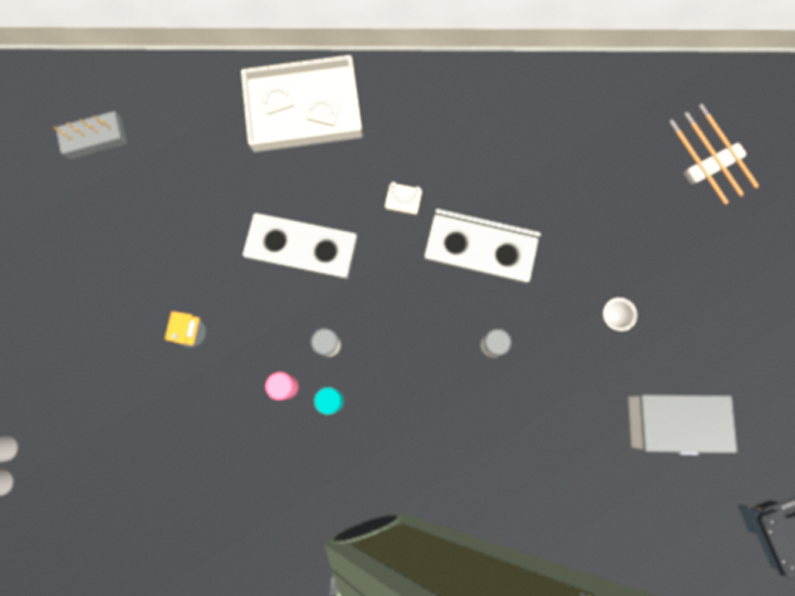

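View pics/side1.png

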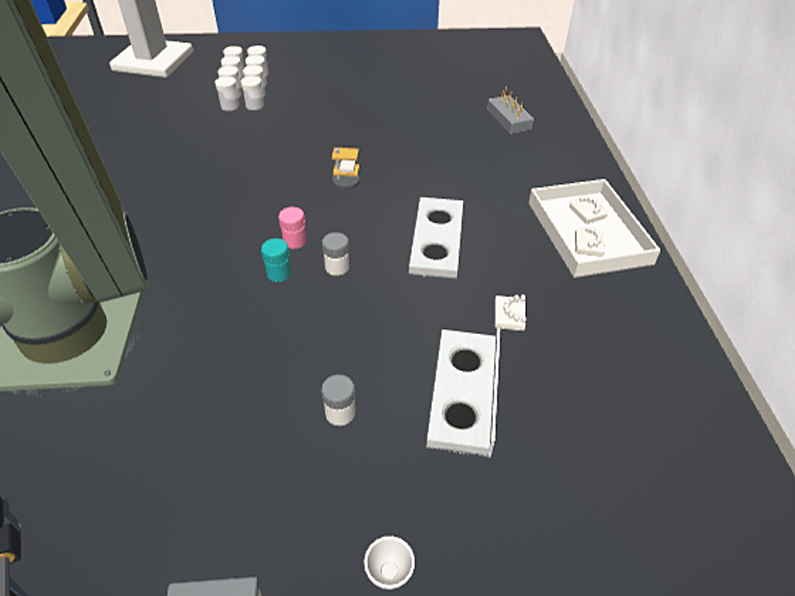

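The top view shows the candidates: grey-lidded jars at (229,241) and (350,241), in 560-wide pixels. The pink (197,272) and turquoise (231,282) look-alikes are not meant. The right dock, around (340,173), has the plate along its far side, so it is dock_full. The left one, around (211,172), is plain, so it is dock_empty. Next I'll measure from both fixed views.

```bash
cat > m.py <<'E'
from h import *
np.set_printoptions(precision=1,suppress=True)
ims={n:grab_frame(n) for n in ("top","side")}; C={n:cam(n) for n in ims}
g={"D1":[(193.5,169),(309,152)],"D2":[(229,177),(306,176)],"F1":[(321,171),(328,253)],"F2":[(357,179),(324,292)]}
res={}
for k,(a,b) in g.items():
    rs=[]
    for n,p in zip(ims,(a,b)):
        gr=cv2.resize(cv2.cvtColor(ims[n],cv2.COLOR_RGB2GRAY),None,fx=4,fy=4,interpolation=cv2.INTER_CUBIC)
        m=(gr<110).astype(np.uint8); l=cv2.connectedComponentsWithStats(m)
        i=l[1][int(p[1]*4),int(p[0]*4)]; st=l[2][i]
        (u,v),ax,an=cv2.fitEllipse(max(cv2.findContours((l[1]==i).astype(np.uint8),0,1)[0],key=len))
        uv=(np.array([u,v])+.5)/4-.5; rs.append(ray(C[n],uv)); print(k,n,uv,np.array(ax)/4,atz(C[n],uv,24))
    print("  tri",*tri(rs))
# jars: search rects
for n in ims:
    for d in search_frame(n,"jar_1"): print(n,round(d["p"],2),np.array(d["rect"])*[560,420,560,420])
K,r,o=cam("wrist"); print("tool axes\n",R.from_euler('xyz',state()["ee_rot"],degrees=True).as_matrix(),"\nwristcam",o,r[:,2], K[0,0])
for i,(n,b) in enumerate([("top",(200,215,370,295)),("side",(190,140,270,310))]): save("j"+n,ims[n],b,4 if n=="top" else 3.5)
E
python3 m.py
```

```text
D1 top [193.4 169.1] [13.4 14.5] [633. 238.  24.]
D1 side [309.  152.5] [ 8.6 16. ] [633.1 231.6  24. ]
  tri [634.7 239.5  17.6] 0.1696187746162541
D2 top [229.  176.4] [13.7 14.5] [613.1 140.5  24. ]
D2 side [306.1 177. ] [10.1 17. ] [613.3 133.9  24. ]
  tri [614.8 141.5  17.1] 0.1984353910908557
F1 top [320.5 170.7] [13.9 14.5] [ 630.8 -106.6   24. ]
F1 side [327.7 253.6] [14.9 20.3] [ 630.6 -113.3   24. ]
  tri [ 632.6 -107.3   16.3] 0.3665246558232977
F2 top [356.5 179.1] [14.1 14.6] [ 608.1 -203.4   24. ]
F2 side [323.9 292.5] [17.7 21.8] [ 607.8 -210.    24. ]
  tri [ 609.7 -204.9   16.2] 0.4790329742248043
top 0.77 [220.9 272.9 241.5 295.5]
top 0.65 [339.1 232.8 358.9 251.7]
top 0.58 [186.2 264.5 210.9 279. ]
top 0.57 [298.  148.6 378.9 202.9]
top 0.52 [217.5 230.8 241.3 249.8]
side 0.79 [226.7 163.6 244.6 191.9]
side 0.75 [194.1 147.2 215.5 176.7]
side 0.57 [225.5 265.3 250.6 300.1]
side 0.57 [348.6 206.2 372.3 230. ]
tool axes
 [[ 0.   0.9  0.3]
 [-0.   0.3 -0.9]
 [-1.   0.   0. ]] 
wristcam [ 271.5 -514.7  384.5] [-0.3 -0.1 -1. ] 295.26380029061704
```

View pics/jtop.png

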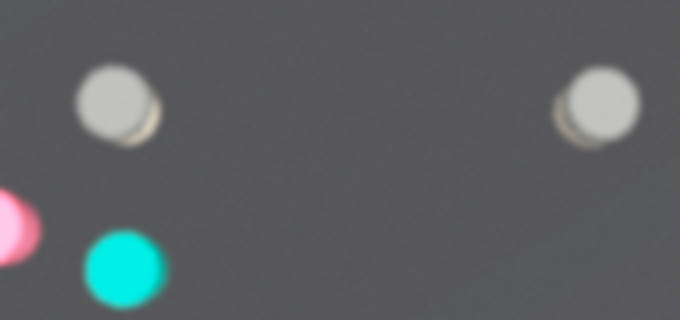

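View pics/jside.png

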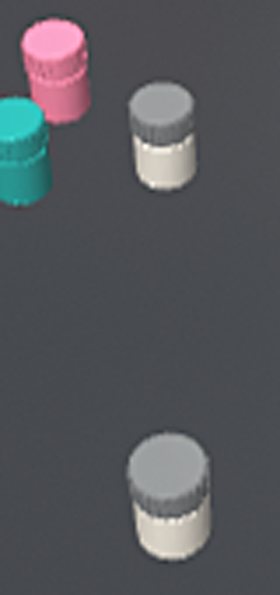

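```bash
python3 - <<'E'
from h import *
np.set_printoptions(precision=2,suppress=True)
C={n:cam(n) for n in ("top","side")}
for k,a,b in [("L",(228.2,240.7),(236.3,169.7)),("R",(350.7,241),(238.3,273.7))]:
    print(k,*tri([ray(C["top"],a),ray(C["side"],b)]),atz(C["top"],a,64),atz(C["side"],b,64))
s=state();M=R.from_euler('xyz',s["ee_rot"],degrees=True).as_matrix();print(M,s["ee_pos"])
print(camera_info("wrist"))
E
```

```text
L [436.63 131.72  60.04] 1.423235357323205 [434.8  130.91  64.  ] [438.21 127.6   64.  ]
R [ 438.33 -177.98   59.47] 1.1512321966603696 [ 436.71 -177.42   64.  ] [ 439.67 -180.94   64.  ]
[[ 0.    0.94  0.34]
 [-0.    0.34 -0.94]
 [-1.    0.    0.  ]] [ 192.72 -541.75  213.98]
{'intrinsics': array([[295.26,   0.  , 278.72],
       [  0.  , 295.26, 212.95],
       [  0.  ,   0.  ,   1.  ]]), 'hand_eye': array([[  -0.  ,   -0.29,    0.96, -170.5 ],
       [   0.  ,   -0.96,   -0.29,   83.34],
       [   1.  ,    0.  ,    0.  ,    0.92],
       [   0.  ,    0.  ,    0.  ,    1.  ]])}
```

>>> drive_tool([
  [0, 0, -5, 30, 45, 0, 91],
  [0, 0, -10, 60, 90, -5, 91],
  [0, 0, -16, 95, 140, -10, 91],
  [0, 0, -22, 130, 192, -20, 91],
  [0, 0, -28, 165, 244, -30, 91],
  [0, 0, -33, 200, 296, -40, 91],
  [0, 0, -33, 230, 340, -50, 91],
  [0, 0, -33, 245, 363, -64, 91],
  [0, 0, -33, 245, 363, -64, 91],
], grip_force=15)

```text
time_s: 2.02
ee_pos: [437.8, -177.2, 149.2]
ee_rot: [-95.0, 89.9, 161.8]
force: [-0.8, -0.3, -0.7]
gripper_width: 91.2
```

```bash
cat > w.py <<'E'
from h import *
import sys
np.set_printoptions(precision=1,suppress=True)
s=state(); im=grab_frame("wrist"); C=cam("wrist",s); save(sys.argv[1],im,f=1.2)
M=R.from_euler('xyz',s["ee_rot"],degrees=True).as_matrix()
print("t",s["time_s"],"pos",s["ee_pos"],"f",s["force"],"q",s["qpos"],"w",s["gripper_width"],"x",M[:,0],"jaw ang",np.degrees(np.arctan2(M[1,2],M[0,2])))
for l in sys.argv[2:]:
    for d in place_of("wrist",l): 
        z=18 if "top" in l else 0; print(l,round(d["p"],2),px(d["location"]),atz(C,px(d["location"]),z))
E
python3 w.py w1 jar_1
```

```text
t 2.025 pos [ 437.8 -177.2  149.2] f [-0.8 -0.3 -0.7] q [-23.4  12.3 108.2  -0.   59.6  79.8] w 91.18360370778623 x [-0.  0. -1.] jaw ang -103.20893817639029
jar_1 0.89 [ 27.7 259.1] [435.7 129.1   0. ]
jar_1 0.84 [277.3 198.6] [ 440.2 -177.2    0. ]
```

View pics/w1.png

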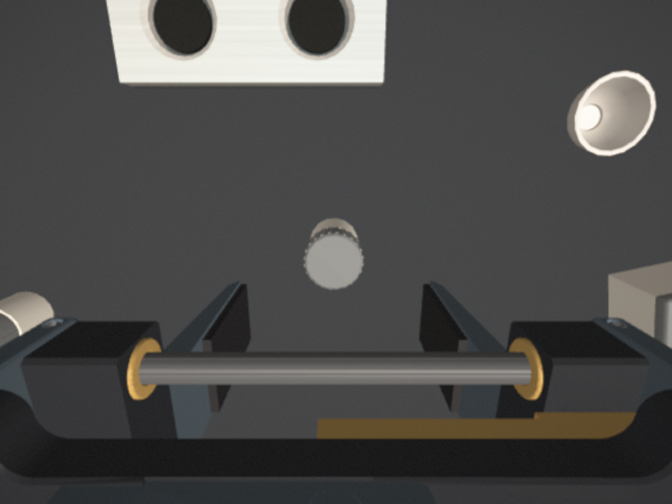

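The wrist view shows the jar lid at about (277,218), centred between the fingers, with dock_full above it. I'll measure both from here.

```bash
python3 - <<'E'
from h import *
np.set_printoptions(precision=1,suppress=True)
s=state(); im=grab_frame("wrist"); C=cam("wrist",s)
print("lid",atz(C,(277.5,218.3),64), atz(C,(277.5,218.3),60))
g=cv2.resize(cv2.cvtColor(im,cv2.COLOR_RGB2GRAY),None,fx=4,fy=4,interpolation=cv2.INTER_CUBIC)
l=cv2.connectedComponentsWithStats((g>130).astype(np.uint8))
i=l[1][4*int(262/1.2),4*277];print("lid blob",l[2][i]/4, l[3][i]/4)
for u,v in ((152,18),(265,18)):
    l=cv2.connectedComponentsWithStats((g<50).astype(np.uint8)); i=l[1][v*4,u*4]; print(l[2][i]/4)
    c=max(cv2.findContours((l[1]==i).astype(np.uint8),0,1)[0],key=len); (a,b),ax,_=cv2.fitEllipse(c)
    print(a/4,b/4,np.array(ax)/4,atz(C,(a/4,b/4),18))
E
```

```text
lid [ 437.8 -179.2   64. ] [ 436.5 -178.8   60. ]
lid blob [ 253.   196.    47.2   44.5 6548.8] [276.4 218.2]
[ 126.8    0.    47.2   46.  7109. ]
150.67185974121094 20.97549057006836 [44.3 51.4] [ 629.9 -108.3   18. ]
[ 238.8    0.    45.2   45.8 6884.2]
261.5129699707031 20.737895965576172 [46.  48.1] [ 607.2 -204.7   18. ]
```

>>> drive_tool([
  [0, 0, 0, 0, -2, -30, 91],
  [0, 0, 0, 0, -2, -65, 91],
  [0, 0, 0, 0, -2, -95, 91],
  [0, 0, 0, 0, -2, -115, 91],
  [0, 0, 0, 0, -2, -125, 80],
  [0, 0, 0, 0, -2, -125, 60],
  [0, 0, 0, 0, -2, -125, 40],
  [0, 0, 0, 0, -2, -125, 40],
  [0, 0, 0, 0, -2, -125, 40],
  [0, 0, 0, 0, -2, -125, 40],
], grip_force=25)

```text
time_s: 3.42
ee_pos: [438.0, -181.6, 26.0]
ee_rot: [66.2, 89.9, -37.2]
force: [-0.4, 1.0, 4.1]
gripper_width: 43.1
```

>>> drive_tool([
  [0, 0, 0, 0, 0, 0, 40],
  [0, 0, 0, 0, 0, 0, 40],
  [0, 0, 0, 0, 0, 0, 40],
])

```text
time_s: 3.8
ee_pos: [438.0, -181.6, 26.0]
ee_rot: [63.9, 89.9, -39.5]
force: [-0.1, 0.1, 2.1]
gripper_width: 43.6
```

```bash
python3 w.py w2
```

```text
t 3.8 pos [ 438.  -181.6   26. ] f [-0.1  0.1  2.1] q [-23.9  21.5 117.1  -0.   41.3  79.6] w 43.62956906690444 x [ 0. -0. -1.] jaw ang -103.43725003334322
```

>>> drive_tool([
  [0, 0, 0, 0, 0, 4, 40],
  [0, 0, 0, 0, 0, 8, 40],
  [0, 0, 0, 0, 0, 12, 40],
  [0, 0, 0, 0, 0, 16, 40],
  [0, 0, 0, 0, 0, 16, 40],
  [0, 0, 0, 0, 0, 16, 40],
  [0, 0, 0, 0, 0, 16, 40],
  [0, 0, 0, 0, 0, 16, 40],
  [0, 0, 0, 0, 0, 16, 40],
])

```text
time_s: 4.97
ee_pos: [438.0, -181.5, 41.9]
ee_rot: [63.0, 89.9, -40.5]
force: [0.4, -0.5, -0.7]
gripper_width: 43.3
```

>>> drive_tool([
  [0, 0, 0, 0, 0, 0, 40],
  [0, 0, 0, 0, 0, 0, 40],
  [0, 0, 0, 0, 0, 0, 40],
  [0, 0, 0, 0, 0, 0, 40],
])

```text
time_s: 5.48
ee_pos: [438.0, -181.6, 41.9]
ee_rot: [63.0, 89.9, -40.4]
force: [-0.1, -0.2, -0.9]
gripper_width: 43.6
```

```bash
python3 w.py w3
```

```text
t 5.475 pos [ 438.  -181.6   41.9] f [-0.1 -0.2 -0.9] q [-23.9  20.1 116.1  -0.   43.7  79.6] w 43.60926420087309 x [ 0. -0. -1.] jaw ang -103.44005651703645
```

View pics/w3.png

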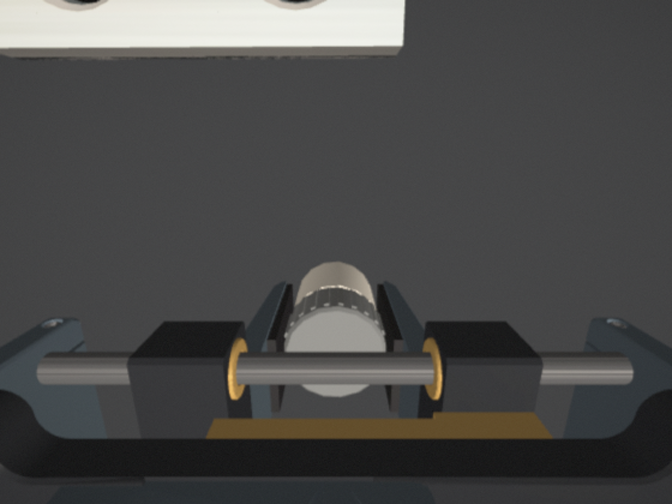

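The jar is held upright (lid at about (335,345) in the scaled picture). The force reads about -0.8 N, so it's probably empty. A few more samples will confirm this.

>>> drive_tool([
  [0, 0, 0, 0, 0, 0, 40],
  [0, 0, 0, 0, 0, 0, 40],
])

```text
time_s: 5.78
ee_pos: [437.9, -181.5, 41.9]
ee_rot: [63.6, 89.9, -39.8]
force: [-0.1, -0.1, -0.5]
gripper_width: 43.6
```

>>> drive_tool([
  [0, 0, 0, 0, 0, 0, 40],
  [0, 0, 0, 0, 0, 0, 40],
])

```text
time_s: 6.02
ee_pos: [438.0, -181.6, 41.9]
ee_rot: [63.0, 89.9, -40.4]
force: [-0.6, 0.1, -0.3]
gripper_width: 43.4
```

>>> drive_tool([
  [0, 0, 0, 0, 0, 0, 40],
])

```text
time_s: 6.15
ee_pos: [438.0, -181.5, 41.9]
ee_rot: [63.4, 89.9, -40.0]
force: [-0.2, 0.1, -1.1]
gripper_width: 43.7
```

Mean force is about -0.7 N, where a full jar would give -2.5 N or more: **empty**. It goes to dock_empty, so I'll lift and carry it there, with a stop to look at the sockets.

>>> drive_tool([
  [0, 0, 0, 0, 0, 25, 40],
  [0, 0, 0, 0, 0, 55, 40],
  [0, 0, 0, 10, 25, 78, 40],
  [0, 0, 0, 25, 75, 78, 40],
  [0, 0, 1, 40, 130, 78, 40],
  [0, 0, 2, 55, 185, 78, 40],
  [0, 0, 2, 70, 240, 78, 40],
  [0, 0, 2, 82, 290, 78, 40],
  [0, 0, 2, 92, 332, 78, 40],
  [0, 0, 2, 92, 332, 78, 40],
])

```text
time_s: 7.4
ee_pos: [530.5, 153.1, 119.7]
ee_rot: [88.1, 89.9, -13.1]
force: [0.3, -0.4, -0.1]
gripper_width: 43.2
```

>>> drive_tool([
  [0, 0, 0, 0, 0, 0, 40],
  [0, 0, 0, 0, 0, 0, 40],
])

```text
time_s: 7.65
ee_pos: [530.2, 152.1, 119.6]
ee_rot: [70.8, 89.9, -30.5]
force: [-0.4, 0.2, -0.9]
gripper_width: 43.1
```

```bash
cat > sk.py <<'E'
from h import *
import sys
np.set_printoptions(precision=1,suppress=True)
def socks(guess):
    s=state(); im=grab_frame("wrist"); C=cam("wrist",s)
    print("t",s["time_s"],"pos",s["ee_pos"],"f",s["force"])
    gr=cv2.resize(cv2.cvtColor(im,cv2.COLOR_RGB2GRAY),None,fx=4,fy=4,interpolation=cv2.INTER_CUBIC)
    for p in guess:
        u,v=proj(C,p); print("guess px",u,v)
        if not(0<u<559 and 0<v<419): continue
        l=cv2.connectedComponentsWithStats((gr<45).astype(np.uint8)); i=l[1][int(v*4),int(u*4)]
        c=max(cv2.findContours((l[1]==i).astype(np.uint8),0,1)[0],key=len); (a,b),ax,_=cv2.fitEllipse(c)
        uv=((a+.5)/4-.5,(b+.5)/4-.5); print(i,l[2][i]/4,np.array(uv),np.array(ax)/4,"z18",atz(C,uv,18))
    save(sys.argv[1],im,f=1.2)
socks([eval(a) for a in sys.argv[2:]])
E
python3 sk.py w4 "(634,237,18)" "(614,139,18)"
```

```text
t 7.65 pos [530.2 152.1 119.6] f [-0.4  0.2 -0.9]
guess px 159.86526384822517 120.94237372074748
2 [ 135.5   97.5   47.2   47.  6941.8] [158.6 120.6] [44.1 49.8] z18 [634.5 238.   18. ]
guess px 273.52787712314404 121.54122998850193
3 [ 248.8   97.8   45.    47.5 6463.8] [270.9 120.8] [44.4 46.6] z18 [615.  141.1  18. ]
```

View pics/w4.png

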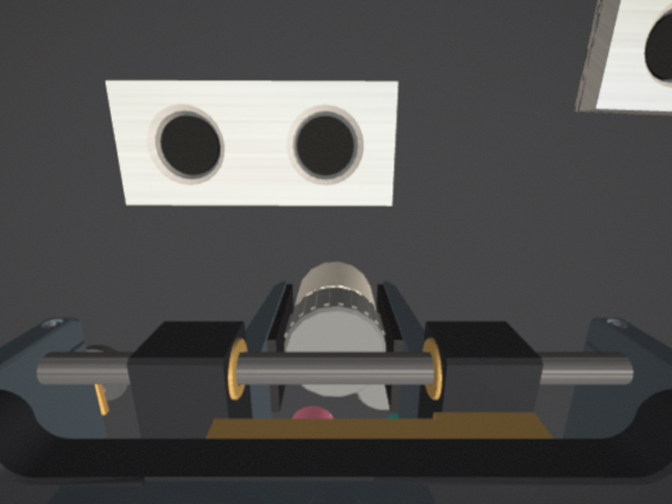

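The wrist view shows the sockets at (158.6,120.6) and (270.9,120.8). Socket 2 comes out at (615,141), in agreement with the two-view fix of (614.8,141.5).

>>> drive_tool([
  [0, 0, 0, 30, -4, 0, 40],
  [0, 0, 0, 60, -8, 0, 40],
  [0, 0, 0, 80, -10, -5, 40],
  [0, 0, 0, 85, -11, -20, 40],
  [0, 0, 0, 85, -11, -40, 40],
  [0, 0, 0, 85, -11, -55, 40],
  [0, 0, 0, 85, -11, -60, 40],
  [0, 0, 0, 85, -11, -60, 40],
  [0, 0, 0, 85, -11, -60, 40],
])

```text
time_s: 8.82
ee_pos: [615.7, 141.2, 60.5]
ee_rot: [94.2, 89.8, -7.1]
force: [0.1, 0.2, -0.5]
gripper_width: 43.4
```

```bash
python3 w.py w5; python3 - <<'E'
from h import *
im=grab_frame("top"); save("t5",im,(150,130,270,220),6)
E
```

```text
t 8.825 pos [615.7 141.2  60.5] f [ 0.1  0.2 -0.5] q [ 11.9  30.4  93.7  -0.1  55.7 113.2] w 43.42325888914441 x [ 0. -0. -1.] jaw ang -101.2869293236613
```

View pics/w5.png

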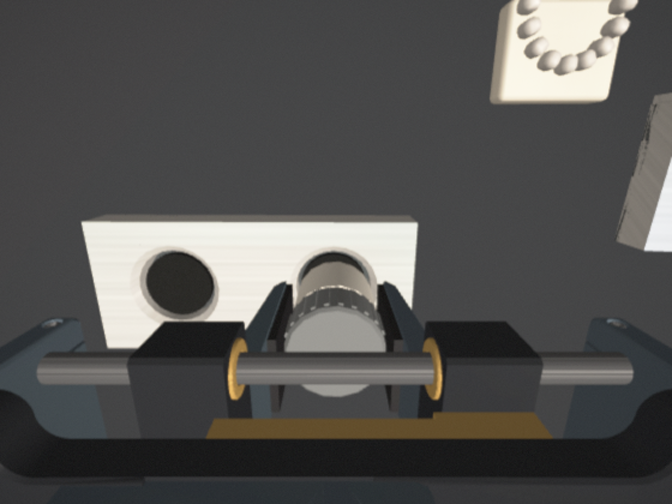

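The jar (column 336) lines up with the socket (column 336). I'll descend gently.

>>> drive_tool([
  [0, 0, 0, -0.5, 0, -4, 40],
  [0, 0, 0, -0.5, 0, -7, 40],
  [0, 0, 0, -0.5, 0, -9, 40],
  [0, 0, 0, -0.5, 0, -10.5, 40],
  [0, 0, 0, -0.5, 0, -12, 40],
  [0, 0, 0, -0.5, 0, -13, 40],
  [0, 0, 0, -0.5, 0, -14, 40],
])

```text
time_s: 9.8
ee_pos: [615.2, 141.2, 46.4]
ee_rot: [93.8, 89.8, -7.5]
force: [1.0, 0.8, -0.4]
gripper_width: 43.3
```

>>> drive_tool([
  [0, 0, 0, 0, 0, -0.5, 40],
  [0, 0, 0, 0, 0, -1, 40],
  [0, 0, 0, 0, 0, -1.5, 40],
])

```text
time_s: 10.18
ee_pos: [615.2, 141.2, 44.9]
ee_rot: [94.1, 89.8, -7.1]
force: [0.2, 0.5, -0.8]
gripper_width: 43.4
```

>>> drive_tool([
  [0, 0, 0, 0, 0, -0.6, 40],
  [0, 0, 0, 0, 0, -1.2, 40],
  [0, 0, 0, 0, 0, -1.8, 40],
  [0, 0, 0, 0, 0, -2.4, 40],
])

```text
time_s: 10.68
ee_pos: [615.4, 141.2, 43.1]
ee_rot: [96.8, 89.8, -4.5]
force: [-0.4, 0.0, 3.3]
gripper_width: 43.8
```

>>> drive_tool([
  [0, 0, 0, 0, 0, -0.6, 40],
  [0, 0, 0, 0, 0, -1.2, 40],
  [0, 0, 0, 0, 0, -1.8, 40],
])

```text
time_s: 11.05
ee_pos: [615.4, 141.2, 41.3]
ee_rot: [96.8, 89.8, -4.5]
force: [-1.6, -0.5, 3.8]
gripper_width: 43.5
```

>>> drive_tool([
  [0, 0, 0, 0, 0, -0.6, 40],
  [0, 0, 0, 0, 0, -1.2, 40],
  [0, 0, 0, 0, 0, -1.8, 40],
  [0, 0, 0, 0, 0, -2.4, 40],
])

```text
time_s: 11.55
ee_pos: [615.4, 141.2, 38.8]
ee_rot: [96.5, 89.8, -4.8]
force: [-0.4, -0.5, 3.3]
gripper_width: 43.2
```

>>> drive_tool([
  [0, 0, 0, 0, 0, -0.5, 40],
  [0, 0, 0, 0, 0, -0.8, 40],
])

```text
time_s: 11.8
ee_pos: [615.4, 141.2, 38.0]
ee_rot: [96.5, 89.8, -4.8]
force: [-1.2, 0.0, 4.8]
gripper_width: 43.6
```

>>> drive_tool([
  [0, 0, 0, 0, 0, -0.5, 40],
])

```text
time_s: 11.92
ee_pos: [615.4, 141.2, 37.9]
ee_rot: [96.9, 89.8, -4.3]
force: [-3.4, -0.7, 7.2]
gripper_width: 43.2
```

>>> drive_tool([
  [0, 0, 0, 0, 0, -0.5, 40],
])

```text
time_s: 12.05
ee_pos: [615.4, 141.2, 38.0]
ee_rot: [98.0, 89.8, -3.3]
force: [-2.3, -0.1, 6.6]
gripper_width: 43.6
```

>>> drive_tool([
  [0, 0, 0, 0, 0, -0.6, 40],
  [0, 0, 0, 0, 0, -1, 40],
])

```text
time_s: 12.3
ee_pos: [615.5, 141.2, 37.9]
ee_rot: [98.2, 89.7, -3.0]
force: [-2.8, -0.3, 10.8]
gripper_width: 43.2
```

A firm stop at TCP z 37.9: 10.8 N with no further motion, 6 mm below the first contact. The seat is home, so I'll release and retreat.

>>> drive_tool([
  [0, 0, 0, 0, 0, 0.2, 40],
  [0, 0, 0, 0, 0, 0.2, 55],
  [0, 0, 0, 0, 0, 0.2, 75],
  [0, 0, 0, 0, 0, 0.2, 75],
  [0, 0, 0, 0, 0, 0.2, 75],
  [0, 0, 0, 0, 0, 10, 75],
  [0, 0, 0, 0, 0, 40, 75],
  [0, 0, 0, 0, 0, 80, 75],
  [0, 0, 0, 0, 0, 100, 91],
  [0, 0, 0, 0, 0, 100, 91],
])

```text
time_s: 13.55
ee_pos: [616.8, 141.5, 140.5]
ee_rot: [106.3, 89.5, 5.0]
force: [0.6, 0.1, 0.1]
gripper_width: 90.2
```

>>> drive_tool([
  [0, 0, -1, -30, -2, 5, 91],
  [0, 0, -1, -70, -4, 10, 91],
  [0, 0, -1, -110, -6, 10, 91],
  [0, 0, -1, -150, -8, 10, 91],
  [0, 0, -1, -178, -11, 10, 91],
  [0, 0, -1, -178, -11, 10, 91],
  [0, 0, -1, -178, -11, 10, 91],
])

```text
time_s: 14.42
ee_pos: [439.7, 130.6, 150.3]
ee_rot: [106.5, 89.4, 4.3]
force: [0.3, -0.2, 0.4]
gripper_width: 91.0
```

```bash
python3 w.py w6 jar_1; python3 - <<'E'
from h import *
np.set_printoptions(precision=1,suppress=True)
C=cam("wrist"); im=cv2.imread("pics/w6.png"); im=cv2.resize(im,(560,420))
for p in ((436.6,129.5,64),(615.2,141.2,76)): print(proj(C,p))
hs=im.max(2).astype(int)
u,v=proj(C,(436.6,129.5,64)).astype(int)
m=((hs>130)).astype(np.uint8); l=cv2.connectedComponentsWithStats(m); i=l[1][v,u]; print(l[2][i],l[3][i],atz(C,l[3][i],64))
E
```

```text
t 14.425 pos [439.7 130.6 150.3] f [ 0.3 -0.2  0.4] q [ 15.2  10.7 110.2  -0.1  58.5 117.5] w 91.04933149570743 x [ 0.  0. -1.] jaw ang -102.2778496450335
jar_1 0.95 [303.  282.1] [334.6 122.5   0. ]
jar_1 0.95 [228.  277.1] [360.5 210.3   0. ]
jar_1 0.79 [278.7 205.7] [435.2 131.    0. ]
jar_1 0.59 [226.3  30. ] [616.6 143.1   0. ]
[279.8 222.4]
[211.   -1.1]
[ 255  201   48   44 1624] [278.4 222.3] [436.9 130.8  64. ]
```

View pics/w6.png

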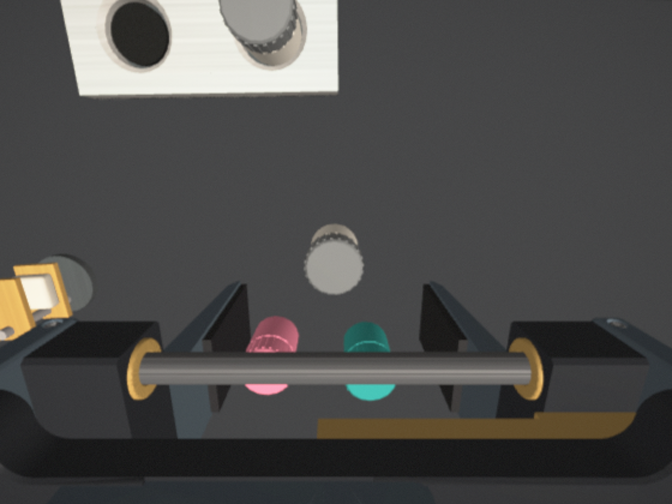

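The first jar stands upright in its socket. The grey-lidded second jar is centred at (278,222), giving (436.9,130.8); pink and turquoise lie behind at x of about 335–360. I'll descend, also taking out a 0.6° tilt.

>>> drive_tool([
  [0, 0.6, 0, -3, 0, -30, 91],
  [0, 0.6, 0, -3, 0, -65, 91],
  [0, 0.6, 0, -3, 0, -95, 91],
  [0, 0.6, 0, -3, 0, -115, 91],
  [0, 0.6, 0, -3, 0, -124.5, 80],
  [0, 0.6, 0, -3, 0, -124.5, 60],
  [0, 0.6, 0, -3, 0, -124.5, 40],
  [0, 0.6, 0, -3, 0, -124.5, 40],
  [0, 0.6, 0, -3, 0, -124.5, 40],
  [0, 0.6, 0, -3, 0, -124.5, 40],
])

```text
time_s: 15.78
ee_pos: [437.4, 130.8, 26.3]
ee_rot: [164.8, 89.9, 62.5]
force: [-0.1, 0.2, 3.1]
gripper_width: 43.6
```

>>> drive_tool([
  [0, 0, 0, 0, 0, 0, 40],
  [0, 0, 0, 0, 0, 0, 40],
])

```text
time_s: 16.02
ee_pos: [437.3, 130.8, 26.3]
ee_rot: [170.6, 89.9, 68.3]
force: [-0.4, -0.1, 1.4]
gripper_width: 43.6
```

>>> drive_tool([
  [0, 0, 0, 0, 0, 4, 40],
  [0, 0, 0, 0, 0, 8, 40],
  [0, 0, 0, 0, 0, 12, 40],
  [0, 0, 0, 0, 0, 16, 40],
  [0, 0, 0, 0, 0, 16, 40],
  [0, 0, 0, 0, 0, 16, 40],
  [0, 0, 0, 0, 0, 16, 40],
  [0, 0, 0, 0, 0, 16, 40],
  [0, 0, 0, 0, 0, 16, 40],
])

```text
time_s: 17.15
ee_pos: [437.2, 130.8, 42.3]
ee_rot: [176.1, 89.9, 73.8]
force: [-0.3, -0.7, -1.3]
gripper_width: 43.7
```

>>> drive_tool([
  [0, 0, 0, 0, 0, 0, 40],
  [0, 0, 0, 0, 0, 0, 40],
])

```text
time_s: 17.4
ee_pos: [437.2, 130.8, 42.3]
ee_rot: [-179.9, 89.9, 77.9]
force: [-0.1, 0.6, -0.6]
gripper_width: 43.8
```

>>> drive_tool([
  [0, 0, 0, 0, 0, 0, 40],
  [0, 0, 0, 0, 0, 0, 40],
])

```text
time_s: 17.65
ee_pos: [437.2, 130.8, 42.3]
ee_rot: [177.4, 89.9, 75.1]
force: [1.0, -0.2, -0.6]
gripper_width: 43.6
```

>>> drive_tool([
  [0, 0, 0, 0, 0, 0, 40],
  [0, 0, 0, 0, 0, 0, 40],
])

```text
time_s: 17.9
ee_pos: [437.2, 130.8, 42.3]
ee_rot: [177.1, 89.9, 74.8]
force: [0.4, -0.4, -1.6]
gripper_width: 43.8
```

Around -1.0 N, so probably empty too. I'll average more samples and confirm in the side view that it is really off the bench.

```bash
python3 - <<'E'
from h import *
f=[];e=[]
for i in range(14):
    im=grab_frame("side"); s=state(); f.append(s["force"][2])
print(np.round(f,1),np.mean(f),s["time_s"])
save("s7",im,(190,120,360,240),4)
E
```

```text
[-0.6 -0.1 -0.8 -1.4 -1.2 -0.8 -0.3 -0.4 -0.9 -0.8  0.  -1.5 -0.8 -0.2] -0.7010443630865923 18.6
```

View pics/s7.png

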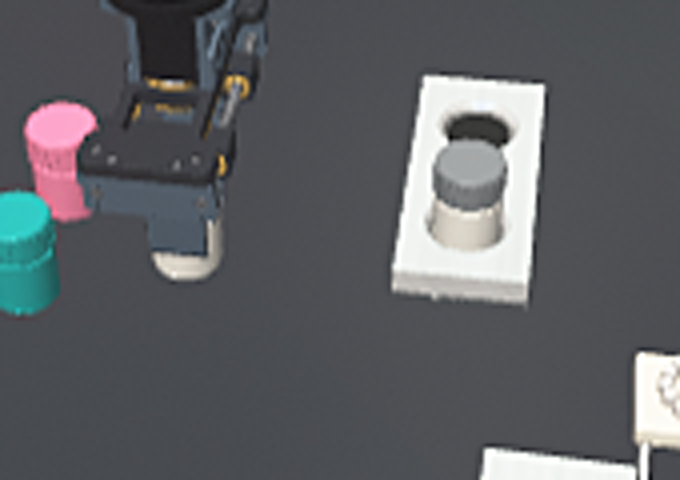

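The side view shows the jar in the air and the first jar seated beside the free socket. The mean is -0.70 N: **empty**. It goes to dock_empty socket 1.

>>> drive_tool([
  [0, 0, 0, 0, 0, 25, 40],
  [0, 0, 0, 0, 0, 55, 40],
  [0, 0, 0, 10, 15, 78, 40],
  [0, 0, 0, 40, 42, 78, 40],
  [0, 0, 0, 70, 75, 78, 40],
  [0, 0, 0, 93, 98, 78, 40],
  [0, 0, 0, 98, 106, 78, 40],
  [0, 0, 0, 98, 106, 78, 40],
  [0, 0, 0, 98, 106, 78, 40],
])

```text
time_s: 19.73
ee_pos: [534.1, 235.9, 120.1]
ee_rot: [-94.0, 89.9, 163.6]
force: [-0.0, -0.5, 0.2]
gripper_width: 43.6
```

```bash
python3 sk.py w8 "(634.7,238.5,18)"
```

```text
t 19.725 pos [534.1 235.9 120.1] f [-0.  -0.5  0.2]
guess px 249.94134809442147 105.69075130946584
1 [ 226.8   82.2   45.8   48.2 6832.2] [249.3 105.8] [45.  48.4] z18 [634.7 239.1  18. ]
```

>>> drive_tool([
  [0, 0, 0, 30, 1, 0, 40],
  [0, 0, 0, 65, 2, 0, 40],
  [0, 0, 0, 92, 3, 0, 40],
  [0, 0, 0, 100.5, 3, -15, 40],
  [0, 0, 0, 100.5, 3, -38, 40],
  [0, 0, 0, 100.5, 3, -55, 40],
  [0, 0, 0, 100.5, 3, -60, 40],
  [0, 0, 0, 100.5, 3, -60, 40],
  [0, 0, 0, 100.5, 3, -60, 40],
])

```text
time_s: 20.9
ee_pos: [635.3, 239.1, 61.3]
ee_rot: [147.7, 89.9, 45.4]
force: [-0.4, -0.1, -0.3]
gripper_width: 43.5
```

```bash
python3 w.py w9
```

```text
t 20.9 pos [635.3 239.1  61.3] f [-0.4 -0.1 -0.3] q [ 19.6  34.1  86.4   0.   59.4 121.9] w 43.50666677526732 x [ 0.  0. -1.] jaw ang -102.3149367433214
```

View pics/w9.png

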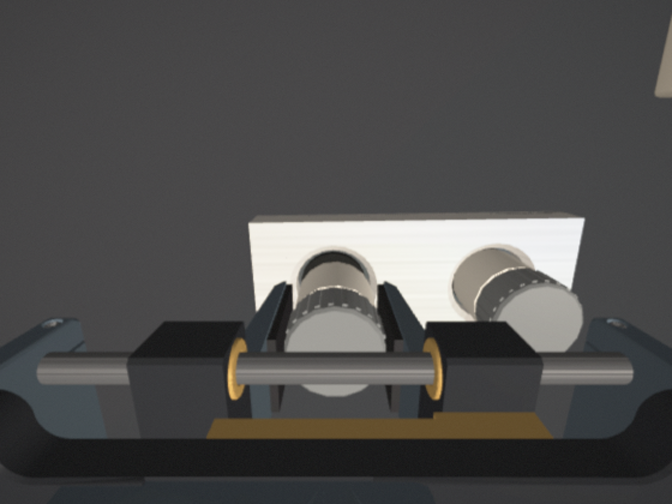

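The second jar (column 336) lines up with socket 1 (about column 335), and the neighbouring jar is clear. Now the descent: contact is expected at TCP z of about 44.3 and home at about 38.3.

>>> drive_tool([
  [0, 0, 0, -0.5, 0, -4, 40],
  [0, 0, 0, -0.5, 0, -7, 40],
  [0, 0, 0, -0.5, 0, -9, 40],
  [0, 0, 0, -0.5, 0, -11, 40],
  [0, 0, 0, -0.5, 0, -12.5, 40],
  [0, 0, 0, -0.5, 0, -14, 40],
  [0, 0, 0, -0.5, 0, -15, 40],
])

```text
time_s: 21.82
ee_pos: [634.8, 239.2, 46.2]
ee_rot: [148.4, 89.9, 46.1]
force: [-0.4, -0.4, -0.7]
gripper_width: 43.6
```

>>> drive_tool([
  [0, 0, 0, 0, 0, -0.6, 40],
  [0, 0, 0, 0, 0, -1.2, 40],
  [0, 0, 0, 0, 0, -1.8, 40],
  [0, 0, 0, 0, 0, -2.4, 40],
  [0, 0, 0, 0, 0, -3, 40],
])

```text
time_s: 22.45
ee_pos: [634.9, 239.2, 43.9]
ee_rot: [141.2, 89.9, 38.9]
force: [-1.4, -0.4, 4.4]
gripper_width: 43.5
```

>>> drive_tool([
  [0, 0, 0, 0, 0, -0.6, 40],
  [0, 0, 0, 0, 0, -1.2, 40],
  [0, 0, 0, 0, 0, -1.8, 40],
  [0, 0, 0, 0, 0, -2.4, 40],
])

```text
time_s: 22.95
ee_pos: [634.9, 239.1, 41.5]
ee_rot: [141.4, 89.9, 39.1]
force: [-1.6, -0.5, 3.9]
gripper_width: 43.6
```

>>> drive_tool([
  [0, 0, 0, 0, 0, -0.6, 40],
  [0, 0, 0, 0, 0, -1.2, 40],
  [0, 0, 0, 0, 0, -1.8, 40],
  [0, 0, 0, 0, 0, -2.3, 40],
])

```text
time_s: 23.45
ee_pos: [634.9, 239.2, 39.1]
ee_rot: [142.0, 89.9, 39.7]
force: [-1.0, -0.6, 3.5]
gripper_width: 43.8
```

>>> drive_tool([
  [0, 0, 0, 0, 0, -0.5, 40],
])

```text
time_s: 23.58
ee_pos: [634.9, 239.1, 38.6]
ee_rot: [141.1, 89.9, 38.8]
force: [-1.4, -0.6, 3.8]
gripper_width: 43.6
```

>>> drive_tool([
  [0, 0, 0, 0, 0, -0.5, 40],
])

```text
time_s: 23.7
ee_pos: [634.9, 239.1, 38.4]
ee_rot: [139.8, 89.9, 37.5]
force: [-2.5, -0.2, 7.4]
gripper_width: 43.9
```

>>> drive_tool([
  [0, 0, 0, 0, 0, -0.6, 40],
  [0, 0, 0, 0, 0, -1, 40],
])

```text
time_s: 23.95
ee_pos: [635.0, 239.1, 38.3]
ee_rot: [136.2, 89.9, 33.9]
force: [-3.4, -1.0, 10.2]
gripper_width: 43.9
```

Firm stop at 38.3 with 10 N. I'll release to 62 mm, rise straight up and back away.

>>> drive_tool([
  [0, 0, 0, 0, 0, 0.2, 40],
  [0, 0, 0, 0, 0, 0.2, 52],
  [0, 0, 0, 0, 0, 0.2, 64],
  [0, 0, 0, 0, 0, 0.2, 64],
  [0, 0, 0, 0, 0, 0.2, 64],
  [0, 0, 0, 0, 0, 10, 64],
  [0, 0, 0, 0, 0, 40, 64],
  [0, 0, 0, 0, 0, 80, 64],
  [0, 0, 0, 0, 0, 110, 64],
  [0, 0, 0, 0, 0, 110, 64],
])

```text
time_s: 25.2
ee_pos: [636.7, 239.8, 152.2]
ee_rot: [125.6, 89.5, 23.3]
force: [-0.2, -0.7, 1.0]
gripper_width: 64.2
```

>>> drive_tool([
  [0, 0, 0, -30, -15, 0, 64],
  [0, 0, 0, -70, -40, 0, 64],
  [0, 0, 0, -105, -70, 0, 64],
  [0, 0, 0, -125, -85, 0, 64],
  [0, 0, 0, -125, -85, 0, 64],
  [0, 0, 0, -125, -85, 0, 64],
])

```text
time_s: 25.95
ee_pos: [512.3, 155.1, 151.8]
ee_rot: [126.3, 89.4, 24.0]
force: [0.5, 0.2, 0.5]
gripper_width: 64.0
```

```bash
python3 w.py w10; python3 - <<'E'
from h import *
a=cv2.resize(grab_frame("side")[120:320,180:400],(440,400)); b=cv2.resize(cv2.imread("pics/w10.png")[:,:,::-1],(360,270))
o=np.zeros((400,800,3),np.uint8); o[:,:440]=a; o[:270,440:]=b; save("end",o)
E
```

```text
t 25.95 pos [512.3 155.1 151.8] f [0.5 0.2 0.5] q [ 15.6  17.3 100.7   0.1  61.4 117.8] w 63.97228421274574 x [ 0.  0. -1.] jaw ang -102.3129112406162
```

View pics/end.png

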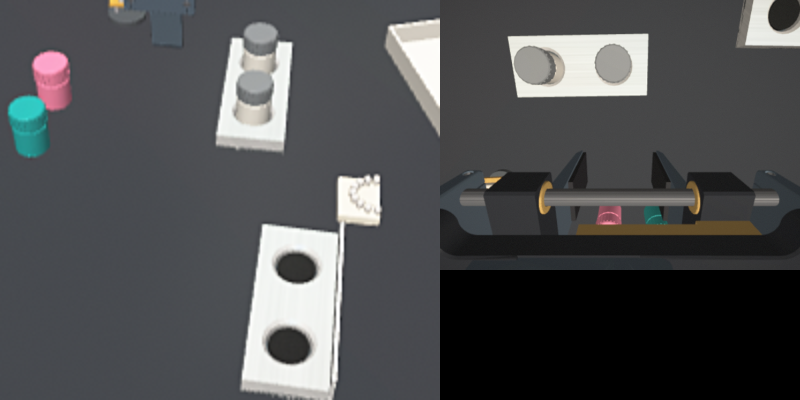

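Both jars stand upright in dock_empty, the bystanders in view are where they were, and the gripper is clear.

```bash
python3 -c "
from h import *
print(env.job_done())"
```

```text
the job is handed in; nothing more can be done
None
```

Both jars turned out to be empty, so both are now in the dock without a back plate. The job was handed in at about 26 s of the 58 s allowed.

- **Weighing:** each jar was lifted about 16 mm and held. Both averaged about -0.7 N, which fits an empty jar (0.7 to 0.8 N) and is well short of a full one (2.5 N or more). Single readings scattered by about 0.5 N, so I averaged several for each jar.
- **Seating:** the right-hand jar (y ≈ -179) went into the -y socket first, then the left-hand jar (y ≈ 131) into the +y socket. Each seat gave way at about 4 to 5 N, moved about 6 mm and stopped firmly. At the end I pressed 10.8 N and 10.2 N with no further movement.
- **Last checks:** the last pictures showed both jars upright in their sockets, dock_full empty and the gripper clear. The dental model was where it had been. The bowl was outside those pictures and the bite holder only partly in them, but the arm never went near the bowl and passed well above the bite holder.
- **Disagreements:** the two fixed cameras gave lid heights about 4 mm too low and differed by a few mm sideways, so I placed the jars by the wrist camera. On the first grasp the tool came to rest about 2.4 mm off the commanded y, with no effect on the fit.

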